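# Slide the ski rest past its spring catch

## Task

Set the ski rest to its working place on the waxing rail: with a fingertip press the long steel spring plate in the rail down and hold it down, and while it is down push the birch rest along the rail, past the two catch teeth, up to the end stop. Then let the plate spring back up so that its teeth lock the rest in. Only press and push: do not lift or tip the rest, and leave everything else on the bench where it is.

Things in the scene. Friction and masses are not known exactly. Their poses are not given: they have to be found in the camera images.
- rail: Fixed rail, dark oak and aluminium, 108 mm wide (x), 330 long (y); +y, the way the rest slides, points to the robot's left, give or take 0.5 rad. Origin: centre of underside. Two deck strips, tops at z 45 mm, |x| 32 to 46 mm, carry the rest; side walls outside them reach z 55. Between them an open slot 64 mm wide holds the spring plate. Low crosspiece at the -y end, y -165 to -150, top z 30.
- end_stop (a point): Deck-level middle of the end stop's face that the rest is pushed up to (rail x 0, y 147, z 45 mm). The stop is an oak block across the rail's +y end, 108 mm wide, 18 mm thick, its top at rail z 95 mm. Axes as the rail's.
- press_plate (a point): Middle of the top face of the long steel spring plate in the rail's slot (rail x 0, y 0, z 43 mm when up: 2 mm under the deck, so the rest glides over it); axes as the rail's; goes down with the plate. Plate 60 mm wide, 286 mm long (rail y -143 to 143), flat, thin dark ribs at its -y end. It sinks level wherever it is pressed, and a fingertip can slide along its middle.
- teeth (a point): Midpoint between the tops of the two catch teeth, part of the spring plate and moving with it; axes as the rail's. The dark steel teeth stand on the plate's edges, |x| 22 to 30 mm, rail y 43 to 55 mm, tops 11 mm above the plate's flat, so 9 mm above the deck when up, stopping the rest. Between them the plate is clear for 44 mm: a fingertip passes between them.
- catch (a joint): How far the spring plate is pressed down, in m: 0 up, 0.015 fully down at its stop. Starts to move at about 3.3 N, about 8 N holds it fully down. At 9 mm the teeth are level with the deck; hold it more than 11 mm down until the rest's back is past the teeth. Let go, it springs up to 0 unless the rest lies over the teeth.
- rest: Loose birch ski rest, 88 mm wide (x), 80 long (y), 30 high, about 0.3 kg, with a rubber-topped ledge on it (70 mm wide, y -1 to 33, total height 47 mm). Origin: centre of underside; axes as the rail's; 2 mm play to each side wall. Starts on the deck on the -y side of the teeth, front 4 to 46 mm short of them. In its working place, between teeth and stop, its origin is at rail y 95 to 107 mm.
- back_face (a point): Middle of the rest's flat, upright back face (rest y -40, z 15 mm), the face to push, 88 mm wide and 30 mm high; axes as the rest's. At the start at least 55 mm of bare spring plate lie behind it (on the -y side).
- mug: Tin mug, 80 mm across and 85 mm high, standing beyond the rail (its +x side). Bystander, leave alone. Origin: centre of its underside.
- keyholder: Zinc hex key holder, 40 x 85 mm, about 90 mm high with its keys, beyond the rail. Bystander, leave alone. Origin: centre of its underside.
- brush: Copper bristle brush, 55 x 120 mm, 38 mm high, beyond the rail near its -y end. Bystander, leave alone. Origin: centre of its underside.
- protector: Birch ski tip protector, 50 x 85 mm, 42 mm high, off the rail's +y end. Bystander, leave alone. Origin: centre of its underside.
- waxbar: Bar of wax, 45 x 90 mm, 22 mm high, off the rail's -y end. Bystander, leave alone. Origin: centre of its underside.
- stand: Fixed slotted oak stand, 90 x 160 mm, 48 mm high, on the left of the bench; the scrapers in it reach 89 mm. Bystander, leave alone. Origin: centre of its underside.
- scraper0: Polycarbonate scraper, 140 x 75 x 5 mm, upright in a slot of the stand. Bystander, leave alone. Origin: centre of its lower edge.
- scraper1: Polycarbonate scraper, 140 x 75 x 5 mm, upright in a slot of the stand. Bystander, leave alone. Origin: centre of its lower edge.
- scraper2: Polycarbonate scraper, 140 x 75 x 5 mm, upright in a slot of the stand. Bystander, leave alone. Origin: centre of its lower edge.
Not all that is in view belongs to the job. What is shaped like the rest but green, red or yellow is not meant.

How it is judged:
By the outcome, as a careful person would: the job done as asked, in the order asked, and still so for the second after the job is handed in, with the robot touching nothing.
It also fails if it takes over 35 s, if anything falls off the work surface, if the arm or the gripper's body presses on something with over 40 N, if the wrist force passes 120 N, or if a joint passes its speed limit or range.

## Robot

A 6-joint arm with a two-finger parallel gripper is mounted at the origin on the work surface. World frame = base frame: x ahead of the robot, y to its left, z up, the work surface at z = 0. Lengths are in mm, angles in rad, forces in N, time in s.
With the tool pointing down it reaches from about 350 to 775 mm from the base axis. Payload 7.3 kg.
Tool frame: the origin (TCP) lies on the centre line of the jaws, within the pads' length; the fingertips stand 17 mm ahead of it and the grasp point (between the pads) lies 2 mm behind it; z points along the fingers, y is the line along which they close (so a half turn about z gives the same grasp; the last joint's range is limited). The gripper opens to 92 mm and grips with 3 to 60 N. Pads are 19 mm wide; open, the fingers measure 130 mm over their backs; the gripper's body (75 mm by 190 mm) begins 47 mm behind the grasp point.
Start: joints at [1.168, 0.342, 1.524, -0, 1.275, -0.146], TCP at [133.327, 507.806, 243.741] pointing down, gripper open.
Joint ranges: [-2.53, 2.53], [-0.77, 2.02], [0.04, 2.7], [-1, 4.14], [0.28, 2.66], [-3.11, 3.11]. Speed limits (rad/s): [2.57, 2.57, 3.14, 3.14, 3.14, 3.14].

## Interface

Orientations are given as [roll, pitch, yaw] about the fixed x, y, z axes, in that order (R = Rz(yaw) Ry(pitch) Rx(roll)).
In Python, from plant import bot gives the robot as it stands. The module is installed in compiled form; this text tells all that it offers.
- The arm moves only by the shell command python3 -m pendant 'ROWS'. ROWS is JSON, a list of rows, each a list of 3 entries, a list of its own where there are three numbers: the shift along the world's x, y, z as a fraction of full scale, then the turn, a rotation vector about the world's x, y, z as a fraction of full scale, then the opening, from -1 (shut) to 1 (fully open), so that 0 is half open. In form: [[[tx, ty, tz], [rx, ry, rz], claw], ...]. A call has exactly 10 rows; each row shifts and turns the commanded pose from where the row before left it; what a row does not reach is not made up. Full scale, the value 1, is 30 mm for a shift and 0.12 rad for a turn. A row lasts 1/12 s, in which the tool goes at most 41.7 mm and 7.16 degrees, less where a joint would pass 70% of its speed; a pose out of reach is approached as far as the arm can. A call with a number of a shift or a turn outside -1 to 1 is refused whole. A call with a gripper value outside its range is refused whole. The fingers move at their own pace and stop on an object; the grip force is fixed at half the most. Time passes only in rows, so rows that do not move let the fingers close, or fill a call up. It gives the time, the measured TCP pose, the force, the opening and the grip force at its end, in the units of the state.
- bot.get_obs(): the state, without advancing time (a new reading comes with each control period).
- bot.capture(name): name is "side" or "top" or "wrist"; returns the picture (480x640x3 uint8, blue, green, red); there is no depth.
- bot.camera_params(name): a dict with "fovy" (degrees; the focal length in pixels is half the picture's height over the tangent of half this angle, whatever the lens; pixels are square), "cx", "cy" (the principal point, pixels), "camera_from_world" (4x4, takes a point from world to camera coordinates). Camera axes: x right, y down, z forward; pixel columns grow to the right and rows downward; lengths in mm; the calibration is good to about 2 mm. The wrist camera is an equidistant fisheye: a pixel r from the principal point sees the ray r / f radians off the axis. A picture is of the moment at which its call begins: read the wrist's pose just before it. camera_params takes no time and is no camera call; for the wrist camera it gives the pose at the moment of the call.
- bot.close_job(): hands the job in; it is judged then, once.
The state is a dict: "time": time; "joint_positions": joint angles; "dq": joint speeds; "tau": joint torques, N m; "tool_pos": TCP position; "tcp_rot": TCP orientation; "contact_force": force on the tool from outside, world axes, zero at the start; "moment": the same for the moment, N m; "grip_width": finger opening in mm; "finger_force": force on a finger pad.
Only numpy, scipy, OpenCV 4.12 (cv2) and the standard library are available. Lean on these libraries where they do the work, as an engineer would, in place of code of your own. Each camera call takes 0.05 s, during which the arm holds its last target. There are 200 camera calls.

## Working session

There is one attempt and no reset: what is moved stays moved. The work goes in short steps, Python scripts to look and compute and a shell command to move; the robot and the scene stay as the last step left them, time stands still between calls to the robot, and variables do not carry over. Pictures are saved under pics/ and viewed, at most 10 in all, crops included, and the job is handed in when it is done.

```bash
mkdir -p pics; python3 - <<'E'
from plant import bot
import cv2
for n in ("side","top"):
    p=bot.camera_params(n); print(n,p)
    cv2.imwrite(f"pics/{n}0.png",bot.capture(n))
o=bot.get_obs(); print(o)
E
```

```text
side {'fovy': 47.68508517195496, 'cx': 329.01299932640063, 'cy': 240.71111903140797, 'camera_from_world': array([[ 9.70716083e-01, -2.40192694e-01,  4.21385659e-03,
        -5.08869226e+02],
       [-1.32760211e-01, -5.50991760e-01, -8.23882763e-01,
         1.39251278e+02],
       [ 2.00212421e-01,  7.99196816e-01, -5.66744595e-01,
         9.83686851e+02],
       [ 0.00000000e+00,  0.00000000e+00,  0.00000000e+00,
         1.00000000e+00]])}
top {'fovy': 56.38355128167332, 'cx': 313.99746693324147, 'cy': 238.93911100871864, 'camera_from_world': array([[-4.50509056e-02, -9.98981483e-01, -2.53249176e-03,
         7.29331445e+01],
       [-9.76445086e-01,  4.45697714e-02, -2.11112599e-01,
         5.46699713e+02],
       [ 2.11010450e-01, -7.03797465e-03, -9.77458468e-01,
         9.43852740e+02],
       [ 0.00000000e+00,  0.00000000e+00,  0.00000000e+00,
         1.00000000e+00]])}
{'time': 0.1, 'joint_positions': array([ 1.16796432e+00,  3.42616251e-01,  1.52485250e+00, -4.16206495e-05,
        1.27536708e+00, -1.46008676e-01]), 'dq': array([-0.00096666, -0.00188683, -0.00033154, -0.00134937, -0.00080255,
        0.00023369]), 'tau': array([ 3.03854620e-03, -4.31999052e+01, -2.44696641e+01,  7.20078265e-02,
        5.25800907e-02, -3.03354909e-05]), 'tool_pos': array([133.22995306, 507.50178769, 243.15761259]), 'tcp_rot': array([-3.14035691e+00, -1.41491786e-04,  2.88478138e+00]), 'contact_force': array([-0.28104829,  0.87589902, -0.27805281]), 'moment': array([-0.07904202, -0.0131723 , -0.00933671]), 'finger_force': 0.0, 'grip_width': 91.80244671301897}
```

View pics/side0.png

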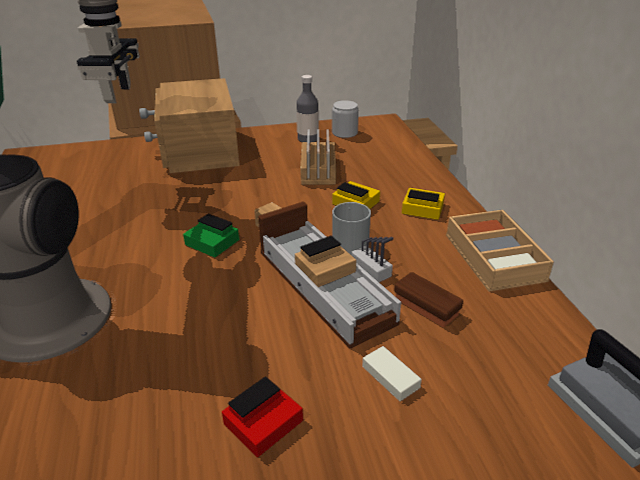

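View pics/top0.png

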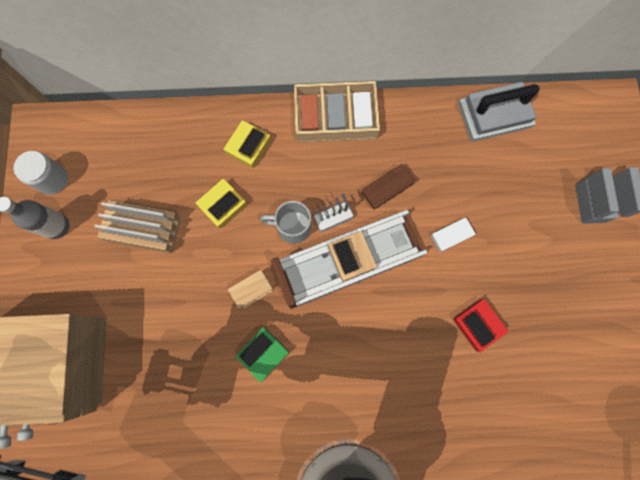

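The side view shows the rail with its birch rest at (325,257). In the top view the rest is at (350,255), the end stop at (285,283) and the ribs at (400,238). Four lookalikes are green (263,353), red (481,324) and yellow (247,143) and (221,203). The birch one on the rail is the one meant, and I'll confirm it in an enlarged crop.

```bash
python3 - <<'E'
import cv2,numpy as np
a=cv2.imread("pics/top0.png")[200:315,265:435]; b=cv2.imread("pics/side0.png")[195:350,250:410]
a=cv2.resize(a,None,fx=4.7,fy=4.7,interpolation=cv2.INTER_CUBIC); cv2.imwrite("pics/ctop.png",a)
b=cv2.resize(b,None,fx=3.8,fy=3.8,interpolation=cv2.INTER_CUBIC); cv2.imwrite("pics/cside.png",b)
E
```

```text
(no output)
```

View pics/ctop.png

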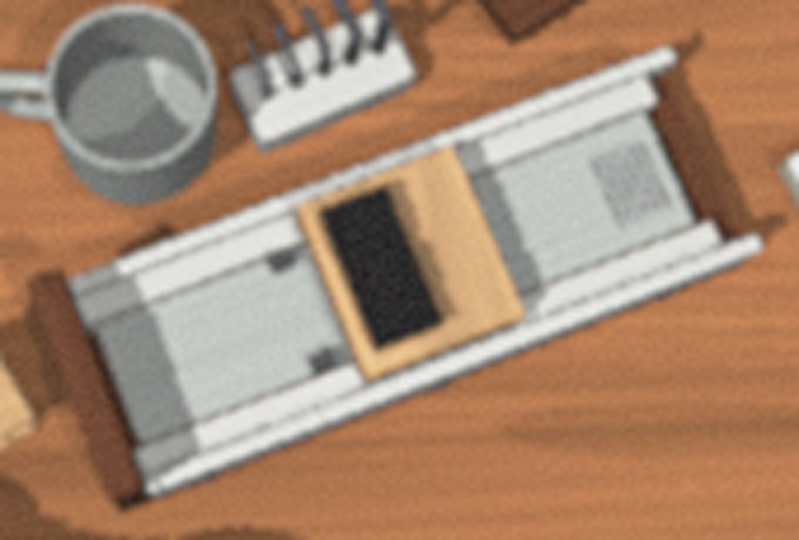

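View pics/cside.png

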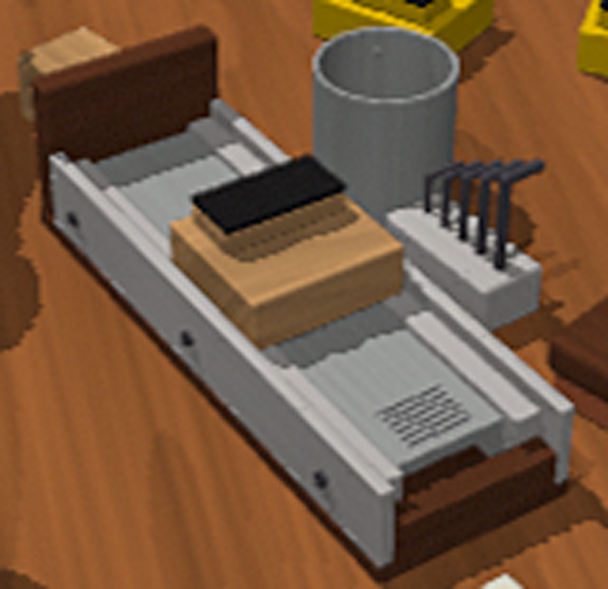

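Both crops confirm the birch rest on the rail, its front just short of the two dark teeth at (283,260) and (325,358) in the top crop. The ribs are at the right end and the stop at the left. Now I'll triangulate.

```bash
cat > h.py <<'E'
from plant import bot
import numpy as np
def ray(n,uv):
    p=bot.camera_params(n); f=240/np.tan(np.radians(p["fovy"]/2)); M=p["camera_from_world"]
    d=M[:3,:3].T@np.array([(uv[0]-p["cx"])/f,(uv[1]-p["cy"])/f,1]); return -M[:3,:3].T@M[:3,3],d/np.linalg.norm(d)
def plane(n,uv,z):
    c,d=ray(n,uv); return c+d*(z-c[2])/d[2]
def tri(a,b):
    (c1,d1),(c2,d2)=ray("top",a),ray("side",b)
    s=np.linalg.lstsq(np.c_[d1,-d2],c2-c1,rcond=None)[0]; p,q=c1+s[0]*d1,c2+s[1]*d2
    return (p+q)/2,np.linalg.norm(p-q)
T=lambda u,v:(265+(u-1.85)/4.7,200+(v-1.85)/4.7)
S=lambda u,v:(250+(u-1.4)/3.8,195+(v-1.4)/3.8)
E
python3 - <<'E'
from h import *
np.set_printoptions(precision=1,suppress=True)
for k,a,b in [("restBN",(522,312),(258,300)),("restBF",(460,147),(403,240)),("restFN",(370,377),(172,225)),
  ("wallN",(760,243),(395,490)),("wallF",(675,52),(572,406))]:
    print(k,*tri(T(*a),S(*b)))
P={k:plane("top",T(*u),z) for k,u,z in [("BN",(522,312),75),("BF",(460,147),75),("FN",(370,377),75),("FF",(300,205),75),
 ("wN-",(760,243),55),("wF-",(672,50),55),("wN+",(150,494),55),("wF+",(73,283),55),("tF",(283,260),54),("tN",(325,358),54)]}
for k,v in P.items(): print(k,v)
d=[P["wN+"]-P["wN-"],P["wF+"]-P["wF-"],P["FN"]-P["BN"],P["FF"]-P["BF"]]
print([ (np.arctan2(-x[0],x[1]),np.linalg.norm(x)) for x in d])
d=[P["wF-"]-P["wN-"],P["BF"]-P["BN"],P["FF"]-P["FN"]]
print([ (np.arctan2(x[1],x[0]),np.linalg.norm(x)) for x in d])
print("back mid",(P["BN"]+P["BF"])/2,"teeth mid",(P["tF"]+P["tN"])/2)
E
```

```text
restBN [480.9 -83.   75.4] 2.5120300587876265
restBF [559.  -59.2  79.9] 1.9240966284894157
restFN [454.  -11.2  73.1] 1.772452072344549
wallN [ 513.2 -201.5   54.7] 5.167296477781149
wallF [ 607.3 -169.2   56.4] 2.906517896167088
BN [479.7 -82.9  75. ]
BF [559.2 -59.6  75. ]
FN [452.8 -11.   75. ]
FF [534.8  17.   75. ]
wN- [ 510.5 -201.1   55. ]
wF- [ 607.2 -167.8   55. ]
wN+ [405.5  92.7  55. ]
wF+ [506.2 125.4  55. ]
tF [512.8  25.6  54. ]
tN [465.2   8.2  54. ]
[(np.float64(0.343331662792699), np.float64(311.9322608539367)), (np.float64(0.3319642511473067), np.float64(310.17922166509504)), (np.float64(0.35787202309737265), np.float64(76.78637314169232)), (np.float64(0.30814461901985574), np.float64(80.3326649321754))]
[(np.float64(0.3311733487963961), np.float64(102.24922086869886)), (np.float64(0.28521321776032804), np.float64(82.79109460002309)), (np.float64(0.3282705501416284), np.float64(86.60368019814531))]
back mid [519.5 -71.2  75. ] teeth mid [489.   16.9  54. ]
```

Rail yaw is about 0.335 rad with its origin near (504.5, -29.3). The rest's back is at rail y ≈ -44, and the teeth check at y 49. Plan: close the gripper with its closing line along the rail, press at rail y ≈ -80, tilt slightly back so the body clears the ledge and stop, then slide.

```bash
python3 -m pendant '[[[0.667,-0.933,0],[0,0,0.5],-1],[[0.667,-0.933,0],[0,0,0.5],-1],[[0.667,-0.933,0],[0,0,0.5],-1],[[0.667,-0.933,0],[0,0,0.5],-1],[[0.667,-0.933,0],[0,0,0.5],-1],[[0.667,-0.933,0],[0,0,0.5],-1],[[0.667,-0.933,0],[0,0,0.5],-1],[[0.667,-0.933,0],[0,0,0.5],-1],[[0.667,-0.933,0],[0,0,0.5],-1],[[0.667,-0.933,0],[0,0,0.45],-1]]'
python3 -m pendant '[[[0.667,-0.933,0],[0,0,0],-1],[[0.667,-0.933,0],[0,0,0],-1],[[0.667,-0.933,0],[0,0,0],-1],[[0.667,-0.933,0],[0,0,0],-1],[[0.667,-0.933,0],[0,0,0],-1],[[0.667,-0.933,0],[0,0,0],-1],[[0.667,-0.933,0],[0,0,0],-1],[[0.667,-0.933,0],[0,0,0],-1],[[0.667,-0.933,0],[0,0,0],-1],[[0.667,-0.933,0],[0,0,0],-1]]'
```

```text
time: 0.93
tool_pos: [333.9, 226.3, 243.6]
tcp_rot: [3.142, -0.0, -2.801]
contact_force: [1.0, 0.5, 0.1]
grip_width: 29.7
finger_force: 0.0
time: 1.77
tool_pos: [534.0, -53.6, 243.3]
tcp_rot: [3.141, -0.001, -2.805]
contact_force: [1.2, 0.3, -0.3]
grip_width: 0.3
finger_force: 0.0
```

```bash
python3 -m pendant '[[[-0.05,-0.57,-0.4],[0.394,0.137,0],-1],[[-0.05,-0.57,-0.4],[0.394,0.137,0],-1],[[0,-0.57,-0.4],[0,0,0],-1],[[0,0,-0.7],[0,0,0],-1],[[0,0,-0.7],[0,0,0],-1],[[0,0,-0.7],[0,0,0],-1],[[0,0,-0.7],[0,0,0],-1],[[0,0,-0.4],[0,0,0],-1],[[0,0,0],[0,0,0],-1],[[0,0,0],[0,0,0],-1]]'
python3 - <<'E'
from h import *
import cv2
a=bot.capture("side")[150:350,230:430]; b=bot.capture("wrist")
cv2.imwrite("pics/p1.png",np.hstack([cv2.resize(a,(480,480)),cv2.resize(b,(320,240)).repeat(1,0) if 0 else cv2.copyMakeBorder(cv2.resize(b,(320,240)),0,240,0,0,cv2.BORDER_CONSTANT)]))
print(bot.get_obs()["contact_force"])
E
```

```text
time: 2.6
tool_pos: [530.2, -103.2, 111.2]
tcp_rot: [3.04, -0.001, -2.804]
contact_force: [0.5, -0.1, 0.2]
grip_width: 0.3
finger_force: 0.0
[ 0.40705038 -0.71903046  0.03865455]
```

View pics/p1.png

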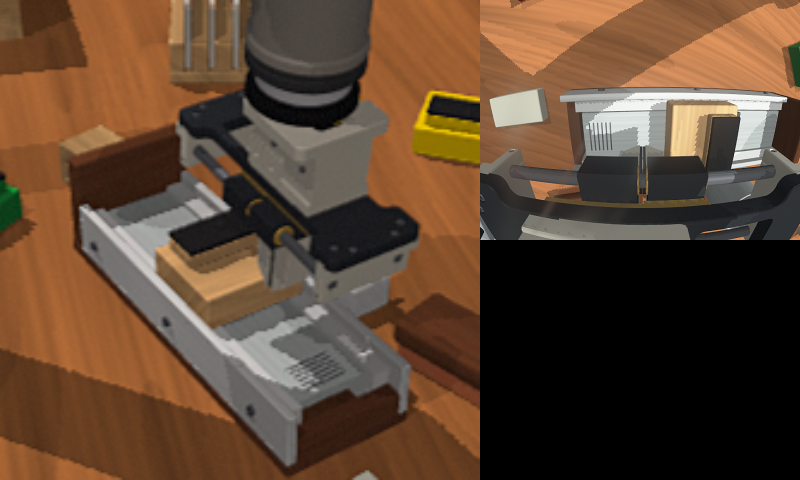

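The side inset shows the closed fingertips over the bare plate behind the rest, with the body's long side along the rail. The wrist inset agrees. I'll descend now, then press down to the plate's stop.

```bash
python3 -m pendant '[[[0,0,-0.4],[0,0,0],-1],[[0,0,-0.4],[0,0,0],-1],[[0,0,-0.4],[0,0,0],-1],[[0,0,-0.3],[0,0,0],-1],[[0,0,-0.1],[0,0,0],-1],[[0,0,-0.1],[0,0,0],-1],[[0,0,-0.05],[0,0,0],-1],[[0,0,-0.05],[0,0,0],-1],[[0,0,0],[0,0,0],-1],[[0,0,0],[0,0,0],-1]]'
python3 -m pendant '[[[0,0,-0.03],[0,0,0],-1],[[0,0,-0.03],[0,0,0],-1],[[0,0,-0.03],[0,0,0],-1],[[0,0,-0.03],[0,0,0],-1],[[0,0,-0.03],[0,0,0],-1],[[0,0,-0.03],[0,0,0],-1],[[0,0,0],[0,0,0],-1],[[0,0,0],[0,0,0],-1],[[0,0,0],[0,0,0],-1],[[0,0,0],[0,0,0],-1]]'
```

```text
time: 3.53
tool_pos: [530.9, -103.4, 58.4]
tcp_rot: [3.042, 0.001, -2.804]
contact_force: [-0.7, -0.3, 4.2]
grip_width: 0.3
finger_force: 2.0
time: 4.37
tool_pos: [530.9, -103.4, 52.5]
tcp_rot: [3.042, 0.001, -2.805]
contact_force: [0.3, 0.3, 5.7]
grip_width: 0.5
finger_force: 2.8
```

```bash
python3 -m pendant '[[[0,0,-0.05],[0,0,0],-1],[[0,0,-0.05],[0,0,0],-1],[[0,0,-0.05],[0,0,0],-1],[[0,0,0],[0,0,0],-1],[[0,0,0],[0,0,0],-1],[[0,0,0],[0,0,0],-1],[[0,0,0],[0,0,0],-1],[[0,0,0],[0,0,0],-1],[[0,0,0],[0,0,0],-1],[[0,0,0],[0,0,0],-1]]'
python3 -m pendant '[[[0,0,-0.03],[0,0,0],-1],[[0,0,-0.03],[0,0,0],-1],[[0,0,0],[0,0,0],-1],[[0,0,0],[0,0,0],-1],[[0,0,0],[0,0,0],-1],[[0,0,0],[0,0,0],-1],[[0,0,0],[0,0,0],-1],[[0,0,0],[0,0,0],-1],[[0,0,0],[0,0,0],-1],[[0,0,0],[0,0,0],-1]]'
```

```text
time: 5.2
tool_pos: [530.9, -103.4, 48.2]
tcp_rot: [3.042, 0.001, -2.804]
contact_force: [-0.3, -0.2, 7.5]
grip_width: 0.6
finger_force: 3.5
time: 6.03
tool_pos: [530.9, -103.4, 46.4]
tcp_rot: [3.042, 0.001, -2.804]
contact_force: [-1.0, 0.5, 7.1]
grip_width: 0.5
finger_force: 3.7
```

The plate is essentially at its bottom (about 7.5 N, TCP 12–15 mm below touch). Now I'll slide along rail +y.

```bash
python3 -m pendant '[[[-0.04,0.113,0],[0,0,0],-1],[[-0.04,0.113,0],[0,0,0],-1],[[-0.04,0.113,0],[0,0,0],-1],[[-0.04,0.113,0],[0,0,0],-1],[[-0.04,0.113,0],[0,0,0],-1],[[-0.04,0.113,0],[0,0,0],-1],[[-0.04,0.113,0],[0,0,0],-1],[[-0.04,0.113,0],[0,0,0],-1],[[0,0,0],[0,0,0],-1],[[0,0,0],[0,0,0],-1]]'
python3 - <<'E'
from h import *
import cv2
a=bot.capture("side")[180:340,240:400]; b=bot.capture("top")[190:320,265:435]
cv2.imwrite("pics/p2.png",np.hstack([cv2.resize(a,(400,400)),cv2.resize(b,(400,306)).copy() if 0 else cv2.copyMakeBorder(cv2.resize(b,(400,306)),0,94,0,0,cv2.BORDER_CONSTANT)]))
print(bot.get_obs()["contact_force"])
E
```

```text
time: 6.87
tool_pos: [522.8, -77.6, 47.0]
tcp_rot: [3.046, 0.004, -2.804]
contact_force: [2.1, -4.4, 6.4]
grip_width: 0.8
finger_force: 3.8
[ 1.65167568 -3.57414075  7.60068495]
```

View pics/p2.png

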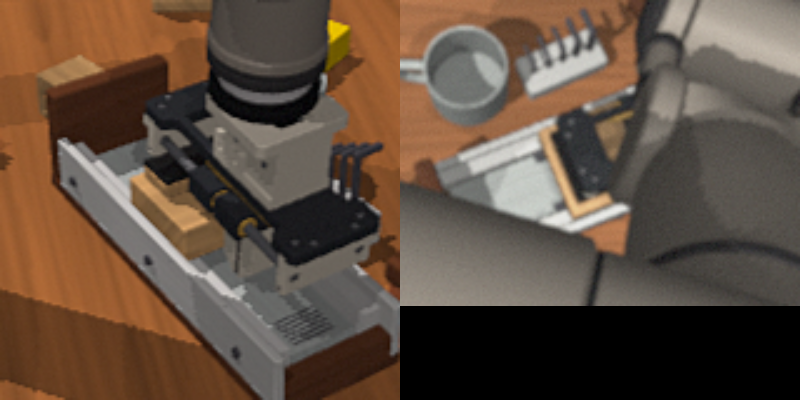

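The fingertip is against the rest's back and the rest's front is over the teeth, with the plate still down. Resistance is about 4 N, which fits friction. Keep pushing.

```bash
python3 -m pendant '[[[-0.044,0.126,-0.02],[0,0,0],-1],[[-0.044,0.126,0],[0,0,0],-1],[[-0.044,0.126,0],[0,0,0],-1],[[-0.044,0.126,0],[0,0,0],-1],[[-0.044,0.126,0],[0,0,0],-1],[[-0.044,0.126,0],[0,0,0],-1],[[-0.044,0.126,0],[0,0,0],-1],[[-0.044,0.126,0],[0,0,0],-1],[[-0.044,0.126,0],[0,0,0],-1],[[0,0,0],[0,0,0],-1]]'
python3 - <<'E'
from h import *
o=bot.get_obs();d=o["tool_pos"]-[504.5,-29.3,0]
ey=np.array([-.329,.944,0]);ex=np.array([.944,.329,0]);print("rail x,y",d@ex,d@ey)
E
```

```text
time: 7.8
tool_pos: [511.5, -43.7, 46.7]
tcp_rot: [3.047, 0.005, -2.804]
contact_force: [1.8, -5.2, 8.0]
grip_width: 0.3
finger_force: 4.4
rail x,y 1.8558911860233438 -15.870500867827925
```

```bash
python3 -m pendant '[[[-0.054,0.141,0],[0,0,0],-1],[[-0.054,0.141,0],[0,0,0],-1],[[-0.054,0.141,0],[0,0,0],-1],[[-0.054,0.141,0],[0,0,0],-1],[[-0.054,0.141,0],[0,0,0],-1],[[-0.054,0.141,0],[0,0,0],-1],[[-0.054,0.141,0],[0,0,0],-1],[[-0.054,0.141,0],[0,0,0],-1],[[-0.054,0.141,0],[0,0,0],-1],[[0,0,0],[0,0,0],-1]]'
python3 - <<'E'
from h import *
import cv2
o=bot.get_obs();d=o["tool_pos"]-[504.5,-29.3,0]
ey=np.array([-.329,.944,0]);ex=np.array([.944,.329,0]);print("rail x,y",d@ex,d@ey)
a=bot.capture("side")[180:340,240:400]; b=bot.capture("top")[190:320,265:435]
cv2.imwrite("pics/p3.png",np.hstack([cv2.resize(a,(400,400)),cv2.copyMakeBorder(cv2.resize(b,(400,306)),0,94,0,0,cv2.BORDER_CONSTANT)]))
E
```

```text
time: 8.63
tool_pos: [497.0, -5.3, 46.6]
tcp_rot: [3.046, 0.005, -2.804]
contact_force: [3.6, -4.1, 7.9]
grip_width: 0.3
finger_force: 4.3
rail x,y 0.7777614153023951 25.122814342590672
```

View pics/p3.png

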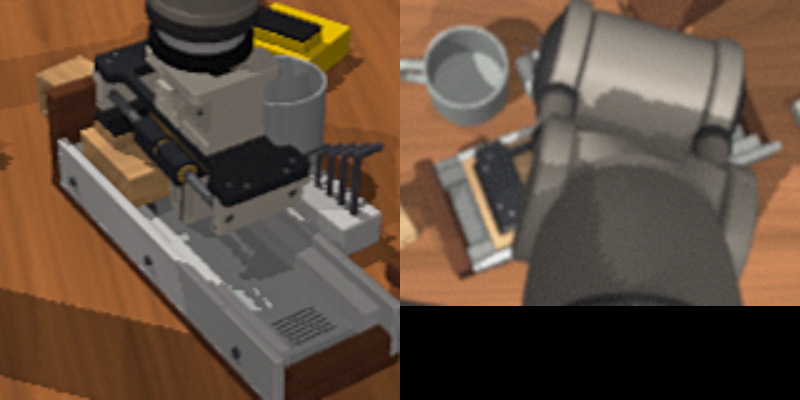

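The rest sits about 20 mm short of the stop, level, with the plate still down and the body clear. Closing in slowly.

```bash
python3 -m pendant '[[[-0.023,0.063,0],[0,0,0],-1],[[-0.023,0.063,0],[0,0,0],-1],[[-0.023,0.063,0],[0,0,0],-1],[[-0.023,0.063,0],[0,0,0],-1],[[-0.023,0.063,0],[0,0,0],-1],[[-0.023,0.063,0],[0,0,0],-1],[[-0.023,0.063,0],[0,0,0],-1],[[-0.023,0.063,0],[0,0,0],-1],[[0,0,0],[0,0,0],-1],[[0,0,0],[0,0,0],-1]]'
python3 -m pendant '[[[-0.011,0.031,0],[0,0,0],-1],[[-0.011,0.031,0],[0,0,0],-1],[[-0.011,0.031,0],[0,0,0],-1],[[0,0,0],[0,0,0],-1],[[0,0,0],[0,0,0],-1],[[0,0,0],[0,0,0],-1],[[0,0,0],[0,0,0],-1],[[0,0,0],[0,0,0],-1],[[0,0,0],[0,0,0],-1],[[0,0,0],[0,0,0],-1]]'
```

```text
time: 9.57
tool_pos: [491.6, 9.4, 46.6]
tcp_rot: [3.046, 0.005, -2.804]
contact_force: [2.5, -6.6, 9.1]
grip_width: 0.5
finger_force: 4.7
time: 10.4
tool_pos: [490.7, 12.0, 46.5]
tcp_rot: [3.046, 0.005, -2.804]
contact_force: [2.5, -7.7, 9.0]
grip_width: 0.4
finger_force: 4.8
```

```bash
python3 -m pendant '[[[-0.011,0.031,0],[0,0,0],-1],[[-0.011,0.031,0],[0,0,0],-1],[[0,0,0],[0,0,0],-1],[[0,0,0],[0,0,0],-1],[[0,0,0],[0,0,0],-1],[[0,0,0],[0,0,0],-1],[[0,0,0],[0,0,0],-1],[[0,0,0],[0,0,0],-1],[[0,0,0],[0,0,0],-1],[[0,0,0],[0,0,0],-1]]'
python3 - <<'E'
from h import *
import cv2
a=bot.capture("side")[180:330,240:390]; b=bot.capture("top")[220:320,265:365]
cv2.imwrite("pics/p4.png",np.hstack([cv2.resize(a,(400,400),interpolation=2),cv2.resize(b,(400,400),interpolation=2)]))
E
```

```text
time: 11.23
tool_pos: [490.0, 13.8, 46.5]
tcp_rot: [3.046, 0.005, -2.804]
contact_force: [2.0, -8.4, 7.9]
grip_width: 0.8
finger_force: 5.0
```

View pics/p4.png

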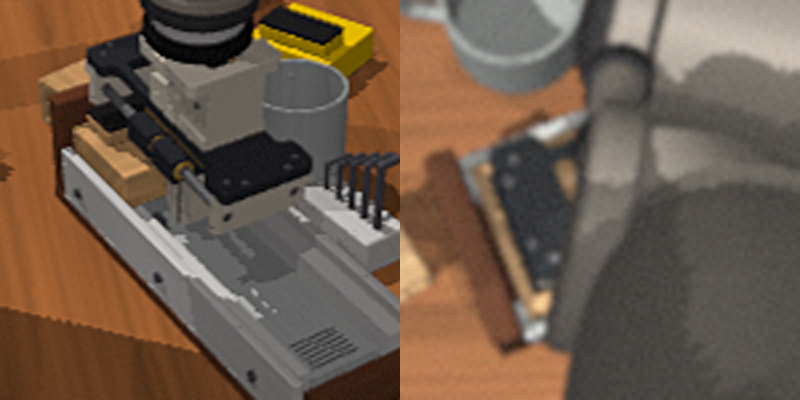

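The rest is near the stop but still moving under about 8 N, so I'll continue in small steps until the force jumps.

```bash
python3 -m pendant '[[[-0.011,0.031,0],[0,0,0],-1],[[-0.011,0.031,0],[0,0,0],-1],[[0,0,0],[0,0,0],-1],[[0,0,0],[0,0,0],-1],[[0,0,0],[0,0,0],-1],[[0,0,0],[0,0,0],-1],[[0,0,0],[0,0,0],-1],[[0,0,0],[0,0,0],-1],[[0,0,0],[0,0,0],-1],[[0,0,0],[0,0,0],-1]]'
python3 - <<'E'
from h import *
T4=lambda u,v:(265+(u-400)/4,220+v/4)
for uv in [(478,165),(528,318)]:
    p=plane("top",T4(*uv),75)-[504.5,-29.3,0]; print(p@[.944,.329,0],p@[-.329,.944,0])
E
```

```text
time: 12.17
tool_pos: [489.4, 15.7, 46.5]
tcp_rot: [3.046, 0.005, -2.804]
contact_force: [2.1, -7.8, 9.3]
grip_width: 0.6
finger_force: 4.8
42.291624259953885 137.61168415193399
-44.920035362766505 142.46237624896375
```

```bash
python3 -m pendant '[[[-0.011,0.031,0],[0,0,0],-1],[[-0.011,0.031,0],[0,0,0],-1],[[-0.006,0.016,0],[0,0,0],-1],[[0,0,0],[0,0,0],-1],[[0,0,0],[0,0,0],-1],[[0,0,0],[0,0,0],-1],[[0,0,0],[0,0,0],-1],[[0,0,0],[0,0,0],-1],[[0,0,0],[0,0,0],-1],[[0,0,0],[0,0,0],-1]]'
```

```text
time: 13.0
tool_pos: [488.7, 17.7, 46.6]
tcp_rot: [3.047, 0.005, -2.804]
contact_force: [2.1, -8.8, 9.2]
grip_width: 0.2
finger_force: 6.1
```

```bash
python3 -m pendant '[[[-0.011,0.031,0],[0,0,0],-1],[[-0.011,0.031,0],[0,0,0],-1],[[0,0,0],[0,0,0],-1],[[0,0,0],[0,0,0],-1],[[0,0,0],[0,0,0],-1],[[0,0,0],[0,0,0],-1],[[0,0,0],[0,0,0],-1],[[0,0,0],[0,0,0],-1],[[0,0,0],[0,0,0],-1],[[0,0,0],[0,0,0],-1]]'
```

```text
time: 13.83
tool_pos: [488.6, 17.9, 46.6]
tcp_rot: [3.05, 0.006, -2.804]
contact_force: [2.8, -18.4, 8.2]
grip_width: -0.0
finger_force: 10.3
```

The force jumped to 18 N with no further travel, so the rest is at the stop. I'll back off 4 mm with the plate still down, then rise straight up.

```bash
python3 -m pendant '[[[0.022,-0.063,0],[0,0,0],-1],[[0.022,-0.063,0],[0,0,0],-1],[[0.011,-0.032,0],[0,0,0],-1],[[0,0,0],[0,0,0],-1],[[0,0,0.1],[0,0,0],-1],[[0,0,0.1],[0,0,0],-1],[[0,0,0.1],[0,0,0],-1],[[0,0,0.15],[0,0,0],-1],[[0,0,0.2],[0,0,0],-1],[[0,0,0.2],[0,0,0],-1]]'
python3 -m pendant '[[[0,0,0.4],[0,0,0],-1],[[0,0,0.5],[0,0,0],-1],[[0,0,0.7],[0,0,0],-1],[[0,0,0.8],[0,0,0],-1],[[0,0,0.8],[0,0,0],-1],[[0.6,-0.8,0.5],[0,0,0],-1],[[0.6,-0.8,0],[0,0,0],-1],[[0.6,-0.8,0],[0,0,0],-1],[[0.6,-0.8,0],[0,0,0],-1],[[0.6,-0.8,0],[0,0,0],-1]]'
python3 -m pendant '[[[0,-0.9,0],[0,0,0],-1],[[0,-0.9,0],[0,0,0],-1],[[0,-0.9,0],[0,0,0],-1],[[0,-0.9,0],[0,0,0],-1],[[0,-0.9,0],[0,0,0],-1],[[0,-0.9,0],[0,0,0],-1],[[0,-0.9,0],[0,0,0],-1],[[0,0,0],[0,0,0],-1],[[0,0,0],[0,0,0],-1],[[0,0,0],[0,0,0],-1]]'
python3 - <<'E'
from h import *
import cv2
a=bot.capture("side")[180:340,240:400]; b=bot.capture("top")[200:315,265:435]
cv2.imwrite("pics/p5.png",np.hstack([cv2.resize(a,(400,400),interpolation=2),cv2.copyMakeBorder(cv2.resize(b,(400,270),interpolation=2),0,130,0,0,cv2.BORDER_CONSTANT)]))
E
```

```text
time: 14.67
tool_pos: [486.1, 16.8, 70.9]
tcp_rot: [3.041, -0.001, -2.804]
contact_force: [0.3, -1.6, -1.4]
grip_width: 0.6
finger_force: 0.7
time: 15.5
tool_pos: [576.7, -104.1, 181.8]
tcp_rot: [3.041, -0.001, -2.804]
contact_force: [0.1, -0.3, 0.9]
grip_width: 0.3
finger_force: 0.0
time: 16.33
tool_pos: [576.3, -291.3, 181.4]
tcp_rot: [3.039, -0.001, -2.805]
contact_force: [-1.3, -0.2, 0.9]
grip_width: 0.4
finger_force: 0.0
```

View pics/p5.png

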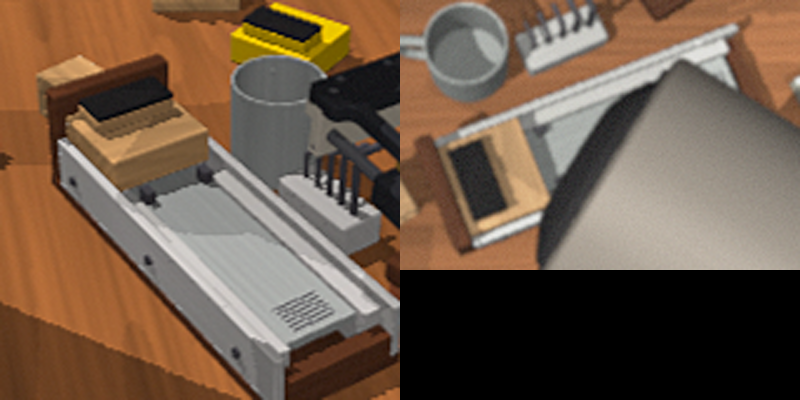

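The rest is against the stop, at (510,185) in the top inset. Both teeth are up behind it, at (148,190) and (205,172) in the side inset. The mug and key holder are where they were, and the arm touches nothing, so I'm handing in.

```bash
python3 -c "
from plant import bot
print(bot.close_job())"
```

```text
the job is handed in; nothing more can be done
None
```

The ski rest is against the end stop with the plate's teeth sprung up behind it; the job was handed in at about 16.5 s with the arm clear and the mug and key holder in place, and no verdict came back.

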